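# Jack up a fuel cell and press in its connector block

## Task

Turn the red knob of the lab jack clockwise until the platform just touches the underside of the fuel cell resting on the rack and takes some of its weight, without visibly lifting the cell off the rack or shifting it. With the cell supported like this, press the orange connector block on top of the cell down until it is flush in its black socket, then let go. Leave the spare cell, gas detector and wrench lying around the jack where they are.

Things in the scene. Friction and masses are not known exactly. Their poses are not given: they have to be found in the camera images.
- jack: Blue screw lab jack, fixed to the table, its aluminium platform carried by a brass screw column and four guide rods. Origin: on the table under the centre of the jack; x points from the knob end to the far end, z up. Base plate 130 x 90 x 12 mm; at the -x end a blue gear head 50 mm wide and 44 mm high carries the knob's spindle, which leans 30 degrees from vertical towards the jack's -x: its outward direction is (-0.5, 0, 0.866) in the jack's frame.
- knob (a joint): Angle of the red knob in rad, 0 at the start (platform at its lowest), range 0 to 6.5. It grows when the knob is turned clockwise as seen looking at the knob from outside along its spindle; growing raises the platform 24 mm per full turn (3.82 mm per rad). Friction about 0.12 N m; it stays where it is left, also under load.
- knob_grip (a point): Centre of the knob's red grip bar, on the spindle axis, at (-0.126, 0, 0.080) in the jack's frame. The bar is 56 mm long, 14 mm thick and 28 mm high along the spindle (so it reaches 14 mm beyond this point), above a black disc of 54 mm diameter which begins 14 mm below the point. The point's frame turns with the knob: x along the bar, y across its 14 mm thickness, z outward along the spindle. At joint value 0 the bar lies in the jack's x-z plane.
- platform (a joint): Height of the jack's platform above its lowest position in m, 0 to 0.026; moved only by the knob.
- platform_top (a point): Centre of the top face of the aluminium platform (100 x 64 mm, along the jack's x and y); 80 mm above the table at its lowest.
- rack: Fixed grey rack: two rails along x on two posts at the far (+x) end, open in front and above; the jack stands between and under the rails, 90 mm apart inside. Its height differs from start to start (7 to 16 mm gap between platform and cell at the start).
- rack_seat (a point): Point in the rack's middle at the height of the rails' upper faces, on which the two edges of the cell rest. The rails have 7 mm high lips outside the cell.
- cell: Fuel cell, loose, resting on the rack's rails: aluminium lower plate, dark core, blue upper plate; 120 x 110 mm and 40 mm high, and on it a black socket 84 x 54 mm, 16 mm high (top 56 mm above the origin). Origin: centre of its flat underside. x along the 120 mm side, z up. 0.65 to 0.9 kg with its block.
- block (a joint): How far the connector block is pressed in, in m: 0 to 0.003 at the start, 0.012 fully home (its top then flush with the socket's rim). It slides straight down in the cell with about 7 N of friction and stays where it is left.
- block_top (a point): Centre of the top face of the orange connector block (60 x 30 mm, the 60 mm along the cell's x) standing 9 to 12 mm proud of the socket.
- spare_cell: Spare cell, 100 x 100 x 30 mm, blue base with black top, loose beside the jack; leave alone. Origin: centre of its underside.
- detector_a: Handheld gas detector, black with an orange end, 135 x 64 x 28 mm, lying loose beside the jack; leave alone. Origin: centre of its underside.
- wrench: Wrench, 160 mm long, lying loose near the jack; leave alone. Origin: at its underside.
Mind the look-alikes: they are no part of the job. Of the things like the cell, leave any that is brown; of the rest the smaller one is meant.

How it is judged:
By the outcome, as a careful person would: the job done as asked, in the order asked, and still so for the second after the job is handed in, with the robot touching nothing.
It also fails if it takes over 72 s, if anything falls off the work surface, if the arm or the gripper's body presses on something with over 40 N, if the wrist force passes 120 N, or if a joint passes its speed limit or range.

## Robot

A 6-joint arm with a two-finger parallel gripper is mounted at the origin on the work surface. World frame = base frame: x ahead of the robot, y to its left, z up, the work surface at z = 0. Lengths are in m, angles in rad, forces in N, time in s.
With the tool pointing down it reaches from about 0.275 to 0.725 m from the base axis. Payload 15.9 kg.
Tool frame: the origin (TCP) lies at the very end of the fingers, on their centre line; the grasp point (between the pads) lies 19 mm behind it; z points along the fingers, y is the line along which they close (so a half turn about z gives the same grasp; the last joint's range is limited). The gripper opens to 85 mm and grips with 20 to 120 N. Pads are 22 mm wide; open, the fingers measure 114 mm over their backs; the gripper's body (76 mm by 85 mm) begins 54 mm behind the grasp point. The pads swing forward as they close: fully open they stand 13 mm farther back than shut.
Start: joints at [1.105, 0.213, -0.034, 1.323, 0, 1.571], TCP at [0.225, 0.447, 0.231] pointing down, gripper open.
Joint ranges: [-2.98, 2.98], [-0.74, 1.72], [-1.14, 1.35], [-2.1, 2.04], [-1.57, 1.44], [-3.14, 3.14]. Speed limits (rad/s): [1.89, 1.89, 2.39, 2.57, 3.14, 3.14].

## Interface

Orientations are given as a rotation vector (axis times angle).
In Python, from workcell import manip gives the robot as it stands. Calls block until the motion is done:
- manip.move_pose(position, orientation): joint-space move of the TCP to a pose.
- manip.move_l(position, max_speed=0.15, ori=None): straight line of the TCP; ori=None keeps the orientation; max_speed is the mean speed in m/s.
- manip.move_joints(angles): joint-space move.
- manip.open() and manip.gripper_close(): open the fingers fully, or close them until they stop; the grip force is fixed at half the most.
- manip.dwell(seconds).
- manip.inverse_kinematics(position, orientation): joint angles nearest the present ones, or None.
- manip.get_obs(): the state.
- manip.get_image(name): name is "scene" or "top" or "wrist"; returns (picture, depth): 400x640x3 uint8, blue, green, red; 400x640 float32, m along the optical axis (not along the pixel's ray), 0 where there is no reading.
- manip.get_calibration(name): a dict with "fx", "fy", "cx", "cy" (pixels), "k1" (the pictures are not rectified: a ray, as slopes to the right and down, at radius r is drawn at 1 + k1 r^2 times it, then the intrinsics apply), "cam_to_world" (4x4, takes a point from camera to world coordinates). Camera axes: x right, y down, z forward; pixel columns grow to the right and rows downward; lengths in m; the calibration is good to about 2 mm. A picture is of the moment at which its call begins: read the wrist's pose just before it. get_calibration takes no time and is no camera call; for the wrist camera it gives the pose at the moment of the call.
A pose or a line that the arm cannot do raises manip.IKError and nothing moves.
- manip.sign_off(): hands the job in; it is judged then, once.
Trained networks look in the newest picture that a camera, given by its name, has taken for a name from the list of things; names that differ only in an ending like _2 or _b are one class to them, and where a whole thing is asked for, a point or a joint stands for the part that bears it (a point fixed in the world has none). Each returns a list of dicts, best first, with "conf" (0 to 1); they miss things now and then, are a little off and sometimes report something else, mostly with a low value. They report only what shows in the picture. A call takes as long as a camera call. They do not tell look-alikes from the thing itself.
- manip.outline_of(camera, label): "region" (400x640 bool, what is visible of it) and "location" ([row, column] in pixels, amid what is visible of it).
- manip.spot_point(camera, label): "location" ([row, column] in pixels: a listed point, or the origin of a listed thing).
The state is a dict: "time_s": time; "joint_pos": joint angles; "joint_velocities": joint speeds; "joint_efforts": joint torques, N m; "ee_pos": TCP position; "tool_rot": TCP orientation; "wrist_force": force on the tool from outside, world axes, zero at the start; "wrist_torque": the same for the moment, N m; "opening": opening from 0.0 (shut) to 1.0 (fully open); "gripper_force": force on a finger pad.
Only numpy, scipy, OpenCV 4.12 (cv2) and the standard library are available. Lean on these libraries where they do the work, as an engineer would, in place of code of your own. Each camera call takes 0.05 s, during which the arm holds its last target. There are 200 camera calls.

## Working session

There is one attempt and no reset: what is moved stays moved. The work goes in short steps, each a Python script; the robot and the scene stay as the last script left them, time stands still between calls to the robot, and variables do not carry over. Pictures are saved under pics/ and viewed, at most 10 in all, crops included, and the job is handed in when it is done.

```bash
ls; mkdir -p pics
cat > h.py <<'E'
from workcell import manip
import numpy as np, cv2
from scipy.spatial.transform import Rotation as R
def ray(c,px):
    r,cc=px; K=np.array([[c["fx"],0,c["cx"]],[0,c["fy"],c["cy"]],[0,0,1.]])
    d=np.array([(cc-c["cx"])/c["fx"],(r-c["cy"])/c["fy"]]); u=d.copy()
    for _ in range(20): u=d/(1+c["k1"]*(u@u))
    return u
def p3(c,px,z): # world point of pixel with depth z
    u=ray(c,px); return (np.array(c["cam_to_world"])@np.array([u[0]*z,u[1]*z,z,1]))[:3]
def cloud(c,depth,mask):
    rr,cc=np.nonzero(mask&(depth>0)); z=depth[rr,cc]
    d=np.stack([(cc-c["cx"])/c["fx"],(rr-c["cy"])/c["fy"]],1); u=d.copy()
    for _ in range(20): u=d/(1+c["k1"]*(u**2).sum(1,keepdims=True))
    P=np.column_stack([u*z[:,None],z]); T=np.array(c["cam_to_world"]); return P@T[:3,:3].T+T[:3,3]
def proj(c,p):
    T=np.linalg.inv(np.array(c["cam_to_world"])); q=T[:3,:3]@np.asarray(p)+T[:3,3]; u=q[:2]/q[2]; u=u*(1+c["k1"]*(u@u))
    return np.array([u[1]*c["fy"]+c["cy"],u[0]*c["fx"]+c["cx"]])
E
python3 - <<'E'
from h import *
for n in("scene","top"):
    im,d=manip.get_image(n); cv2.imwrite(f"pics/{n}0.png",im); np.save(f"{n}d.npy",d); c=manip.get_calibration(n)
    print(n,np.round(c["cam_to_world"],3).tolist())
    for l in("cell","jack","knob","spare_cell","detector_a","wrench","rack"):
        for o in manip.outline_of(n,l):
            if o["conf"]<.25: continue
            P=cloud(c,d,o["region"]); print(l,round(o["conf"],2),np.round(o["location"]),o["region"].sum(),np.round(np.median(P,0),3),np.round(np.percentile(P,2,axis=0),3),np.round(np.percentile(P,98,axis=0),3))
    for l in("knob_grip","block_top","platform_top","rack_seat","jack","cell"):
        for o in manip.spot_point(n,l):
            if o["conf"]<.25: continue
            r,k=np.round(o["location"]).astype(int); print(l,round(o["conf"],2),r,k,np.round(p3(c,o["location"],d[r,k]),3) if 0<=r<400 and 0<=k<640 else'')
print(manip.get_obs())
E
```

```text
pics
scene [[-0.715, 0.475, -0.513, 0.992], [0.699, 0.465, -0.544, 0.404], [-0.02, -0.748, -0.664, 0.669], [0.0, 0.0, 0.0, 1.0]]
cell 0.92 [214. 225.] 4408 [ 0.714 -0.215  0.057] [ 0.614 -0.346  0.001] [ 0.793 -0.153  0.098]
cell 0.61 [259. 388.] 3972 [0.599 0.158 0.134] [0.519 0.075 0.096] [0.653 0.216 0.163]
cell 0.6 [210. 419.] 2144 [0.368 0.079 0.04 ] [ 0.285 -0.004 -0.   ] [0.421 0.137 0.069]
jack 0.73 [286. 382.] 641 [0.586 0.16  0.034] [0.499 0.012 0.007] [0.63  0.19  0.104]
knob 0.65 [217. 368.] 190 [0.517 0.034 0.088] [ 0.441 -0.028  0.001] [0.527 0.054 0.105]
spare_cell 0.9 [321. 315.] 2478 [0.744 0.101 0.025] [0.684 0.039 0.005] [0.794 0.152 0.031]
detector_a 0.9 [283. 452.] 1730 [0.475 0.244 0.025] [0.414 0.181 0.007] [0.527 0.298 0.029]
detector_a 0.46 [322. 314.] 2532 [0.745 0.101 0.025] [0.683 0.037 0.001] [0.794 0.153 0.031]
wrench 0.58 [252. 292.] 529 [ 0.659 -0.065  0.007] [ 0.579 -0.113  0.   ] [ 0.719 -0.024  0.01 ]
wrench 0.51 [238. 389.] 510 [0.586 0.145 0.162] [0.558 0.114 0.152] [0.608 0.171 0.164]
rack 0.59 [306. 392.] 2518 [0.629 0.207 0.088] [ 0.56   0.064 
[... 1693 characters left out ...]
': array([ 1.10502639e+00,  2.12921945e-01, -3.44017965e-02,  1.32351045e+00,
       -4.21234824e-05,  1.57079943e+00]), 'joint_velocities': array([-5.82930105e-04, -9.42070432e-04, -1.03330362e-03,  4.02945752e-05,
       -1.73032522e-03, -4.72048863e-04]), 'joint_efforts': array([-4.51340820e-04, -6.85959005e+01,  4.87329376e+01,  1.16145784e-03,
        2.01808558e-05,  4.94546015e-06]), 'ee_pos': array([0.22455811, 0.44671375, 0.23129415]), 'tool_rot': array([ 7.25031549e-01,  3.05675171e+00, -7.31437994e-05]), 'wrist_force': array([ 0.21455258,  0.05841693, -0.13280705]), 'wrist_torque': array([-0.06765855,  0.0131689 , -0.01546185]), 'gripper_force': 0.0, 'opening': 1.0054506814892306}
```

View pics/scene0.png

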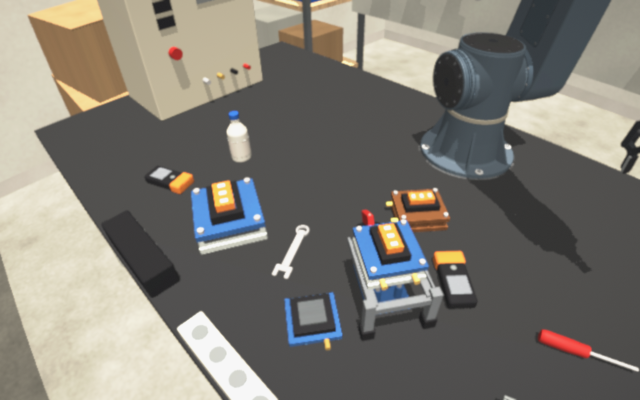

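View pics/top0.png

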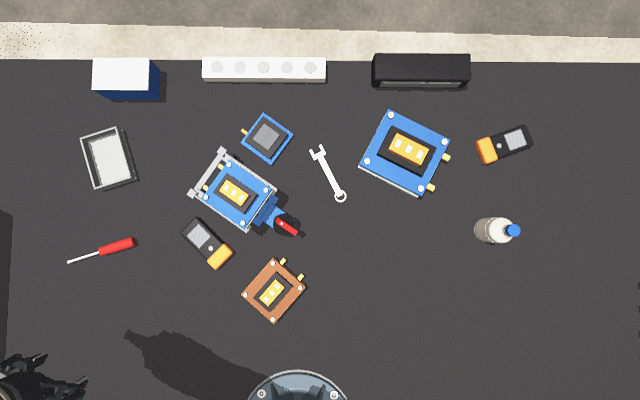

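Things that could be taken for the cell:
- Blue cell on the rack: scene (389,259), top (233,192).
- Brown cell on the table: scene (419,210), top (272,290). Excluded because it is brown.
- Large blue cell on the table: scene (225,214), top (405,150). Excluded because it is larger.

I choose the blue one on the rack. Its knob is at top (288,228).

```bash
cat > s1.py <<'E'
from h import *
c=manip.get_calibration("top"); d=np.load("topd.npy"); im=cv2.imread("pics/top0.png")
P=cloud(c,d,np.ones_like(d,bool)); rr,cc=np.nonzero(d>0); B=im[rr,cc].astype(int)
def rect(m,n):
    Q=P[m]; r=cv2.minAreaRect((Q[:,:2]*1000).astype(np.float32)); print(n,m.sum(),r,"zmed",np.median(Q[:,2]),"mean",Q.mean(0)); return r
near=(abs(P[:,0]-.583)<.1)&(abs(P[:,1]-.143)<.1)
rect(near&(P[:,2]>.128)&(P[:,2]<.150)&(B[:,0]>B[:,2]+50),"blue plate")
rect(near&(P[:,2]>.151),"block/socket"); 
rect(near&(P[:,2]>.15)&(B[:,2]>180)&(B[:,0]<150),"block")
k=(abs(P[:,0]-.51)<.05)&(abs(P[:,1]-.03)<.05)&(B[:,2]>130)&(B[:,0]<90)&(P[:,2]>.05); rect(k,"bar")
rect(near&(P[:,2]>.085)&(P[:,2]<.108)&(abs(B.max(1)-B.min(1))<30),"rails")
yaw=np.arctan2(.143-.030,.583-.510)
print(np.degrees(yaw))
cw=np.array(manip.get_calibration("wrist")["cam_to_world"]); o=manip.get_obs()
T=np.eye(4); T[:3,:3]=R.from_rotvec(o["tool_rot"]).as_matrix(); T[:3,3]=o["ee_pos"]; print("cam in tool",np.round(np.linalg.inv(T)@cw,3))
J=R.from_euler("z",yaw).as_matrix(); g=np.array([.510,.03,.08]); out=J@[-.5,0,.866]
for h in(-.009,.1,.17):
  for a in np.arange(-180,180,30):
    zt=-out; yt=J@[0,1,0]; xt=np.cross(yt,zt); M=R.from_matrix(np.column_stack([xt,yt,zt]))*R.from_euler("z",a,degrees=True)
    q=manip.inverse_kinematics(g+h*out,M.as_rotvec()); print(h,a,None if q is None else np.round(q,2))
E
python3 s1.py
```

```text
blue plate 1532 ((582.1227416992188, 142.8433074951172), (120.07421112060547, 109.5207748413086), 55.96178436279297) zmed 0.13455328547512713 mean [0.58092163 0.14039693 0.13463989]
block/socket 561 ((582.5203857421875, 142.60394287109375), (83.34010314941406, 53.497596740722656), 55.89876937866211) zmed 0.16165601161001364 mean [0.58221754 0.14218016 0.15909159]
block 285 ((581.5191040039062, 143.491943359375), (60.76861572265625, 31.79854965209961), 56.00485610961914) zmed 0.16226612227060566 mean [0.58187543 0.1427596  0.16195285]
bar 141 ((508.7332763671875, 32.76980972290039), (58.620792388916016, 16.07707977294922), 55.94676208496094) zmed 0.09078167317434893 mean [0.50880662 0.03097181 0.09023283]
rails 734 ((580.2332763671875, 138.66510009765625), (213.13992309570312, 127.34519958496094), 55.8774528503418) zmed 0.0949055550681358 mean [0.61095412 0.16446045 0.09582745]
57.136824455292285
cam in tool [[ 0.    -0.966 -0.26   0.066]
 [ 1.     0.     0.    -0.   ]
 [-0.    -0.26   0.966 -0.142]
 [ 0.     0.     0.     1.   ]]
-0.009 -180 [-0.23  0.19 -0.62  0.57  0.49  1.97]
-0.0
[... 943 characters left out ...]
]
0.1 90 [-0.35  0.07 -0.48  0.89  0.51  0.26]
0.1 120 [-0.35  0.07 -0.48  0.89  0.51  0.78]
0.1 150 [-0.35  0.07 -0.48  0.89  0.51  1.31]
0.17 -180 [-0.43  0.03 -0.36  1.1   0.52  1.74]
0.17 -150 [-0.43  0.03 -0.36  1.1   0.52  2.26]
0.17 -120 [-0.43  0.03 -0.36  1.1   0.52  2.78]
0.17 -90 [-0.43  0.03 -0.36  1.1   0.52 -2.98]
0.17 -60 [-0.43  0.03 -0.36  1.1   0.52 -2.45]
0.17 -30 [-0.43  0.03 -0.36  1.1   0.52 -1.93]
0.17 0 [-0.43  0.03 -0.36  1.1   0.52 -1.41]
0.17 30 [-0.43  0.03 -0.36  1.1   0.52 -0.88]
0.17 60 [-0.43  0.03 -0.36  1.1   0.52 -0.36]
0.17 90 [-0.43  0.03 -0.36  1.1   0.52  0.16]
0.17 120 [-0.43  0.03 -0.36  1.1   0.52  0.69]
0.17 150 [-0.43  0.03 -0.36  1.1   0.52  1.21]
```

```bash
cat >> h.py <<'E'
YAW=np.radians(55.95); J=R.from_euler("z",YAW).as_matrix(); G0=np.array([.5127,.037,.080]); OUT=J@[-.5,0,.8660254]
zt=-OUT; yt=J@[0,1,0]; KR=R.from_matrix(np.column_stack([np.cross(yt,zt),yt,zt]))
E
cat > s2.py <<'E'
from h import *
manip.move_pose(G0+.15*OUT,KR.as_rotvec()); manip.dwell(.3)
c=manip.get_calibration("wrist"); im,d=manip.get_image("wrist"); np.save("wd.npy",d)
v=im.copy()
for p in (G0,G0+.014*OUT):
    r,k=proj(c,p); cv2.circle(v,(int(k),int(r)),3,(0,255,0),-1)
for s in(-1,1):
    r,k=proj(c,G0+.014*OUT+s*.028*(J@[.866,0,.5])); cv2.circle(v,(int(k),int(r)),3,(255,0,255),-1)
cv2.imwrite("pics/w1.png",v); cv2.imwrite("w1raw.png",im)
for l in("knob_grip","platform_top","block_top","cell"):
    for o in manip.spot_point("wrist",l):
        r,k=np.round(o["location"]).astype(int); print(l,round(o["conf"],2),r,k,np.round(p3(c,o["location"],d[r,k]),4) if 0<=r<400 and 0<=k<640 else '')
P=cloud(c,d,np.ones_like(d,bool)); rr,cc=np.nonzero(d>0); B=im[rr,cc].astype(int)
m=(np.linalg.norm(P-G0,axis=1)<.06)&(B[:,2]>110)&(B[:,0]<80)&(B[:,1]<80)
Q=(P[m]-G0)@np.column_stack([J@[.8660254,0,.5],J@[0,1,0],OUT]); print("bar frame pct",np.round(np.percentile(Q,[1,50,99],axis=0),4))
t=Q[Q[:,2]>np.percentile(Q[:,2],99)-.005]; r=cv2.minAreaRect((t[:,:2]*1000).astype(np.float32)); print(len(t),r,np.median(t[:,2]))
o=manip.get_obs(); print(o["time_s"],o["joint_pos"],o["wrist_torque"])
E
python3 s2.py
```

```text
knob_grip 0.8 180 324 [0.5021 0.0239 0.0903]
knob_grip 0.58 208 326 [0.5125 0.0425 0.1036]
block_top 0.75 328 328 [0.5742 0.1369 0.1623]
block_top 0.61 113 509 [0.3509 0.063  0.069 ]
cell 0.85 271 326 [0.5457 0.0909 0.131 ]
cell 0.79 73 484 [0.3562 0.027  0.0555]
bar frame pct [[-0.0357 -0.0074 -0.0112]
 [-0.0176 -0.0013  0.0165]
 [ 0.0184  0.0089  0.0184]]
436 ((-7.508037567138672, 0.9565935134887695), (13.439606666564941, 56.054298400878906), 89.72080993652344) 0.016745972147930235
4.4083 [-0.38710329  0.0258707  -0.41410563  1.01268199  0.51131975 -1.33269405] [-0.36555523  0.2558582  -0.00659917]
```

View pics/w1.png

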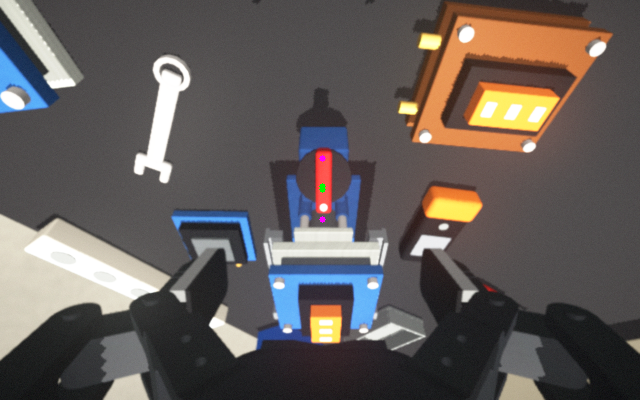

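Wrist view: the red bar is at column 323, rows 150–212, with the blue cell on the rack right behind it at (325,300). The brown cell is at (510,75), so the choice is confirmed. Next I descend and grip.

```bash
cat >> h.py <<'E'
G=np.array([.5083,.0322,.080])
def cellz(n,k=6):
    c=manip.get_calibration(n); zs=[]
    for _ in range(k): zs.append(manip.get_image(n)[1])
    return np.stack(zs),c
def tq(t=.0,n=10):
    a=[]
    for _ in range(n): o=manip.get_obs(); a.append(np.r_[o["wrist_force"],o["wrist_torque"]]); manip.dwell(.01)
    a=np.mean(a,0); return a[:3],a[3:]
E
cat > s3.py <<'E'
from h import *
manip.move_l(G+.05*OUT,.15,KR.as_rotvec()); print(tq())
manip.move_l(G-.009*OUT,.08); f0,t0=tq(); print("open at grip",f0,t0)
manip.gripper_close(); manip.dwell(.2); f1,t1=tq(); print("closed",f1,t1,"spin",(t1-t0)@OUT); np.save("t0.npy",np.r_[f0,t0])
for n in("scene","top"):
    Z,c=cellz(n,4); np.save(f"base_{n}.npy",Z.mean(0)); im=manip.get_image(n)[0]; cv2.imwrite(f"g_{n}.png",im); print(n,"noise",np.std(Z[:,190:200,225:240] if n=="top" else Z[:,250:265,370:400],axis=0).mean())
    cv2.imwrite(f"pics/g_{n}.png",im)
o=manip.get_obs(); print(o["time_s"],o["joint_pos"],o["ee_pos"],o["opening"],o["gripper_force"])
a=cv2.imread("pics/g_scene.png")[150:350,280:520]; b=cv2.imread("pics/g_top.png")[100:300,150:390]
cv2.imwrite("pics/g.png",cv2.resize(np.hstack([a,b]),(768,320)))
E
python3 s3.py
```

```text
(array([ 0.21792464, -0.13382081,  0.13682495]), array([-0.3798207 ,  0.24011381,  0.00194055]))
open at grip [0.41947177 0.15538171 0.33133302] [-0.36549355  0.25702164  0.00146816]
closed [ 1.47291056 -5.4064696   1.77485253] [-0.99751134  0.01526325 -0.40326819] spin -0.07341909846708791
scene noise 0.0074038263
top noise 0.0060640965
7.6917 [-0.2212176   0.1769287  -0.63440612  0.55052772  0.4833883  -1.1458112 ] [0.51145762 0.0353231  0.07250235] 0.15043597091396202 59.755913615226746
```

View pics/g.png

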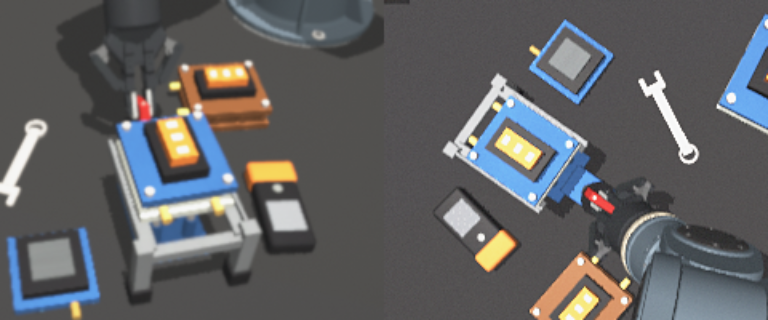

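The gripper holds the red bar (scene crop (145,105), top crop (600,200)), and the cell is unobstructed in both views. Now I turn in stages, watching torque and cell displacement.

```bash
cat >> h.py <<'E'
def ecc(a,b,box):
    r0,r1,c0,c1=box; f=lambda i:cv2.resize(cv2.cvtColor(i[r0:r1,c0:c1],cv2.COLOR_BGR2GRAY).astype(np.float32),None,fx=2,fy=2,interpolation=cv2.INTER_CUBIC)
    W=np.eye(2,3,dtype=np.float32); cc,W=cv2.findTransformECC(f(a),f(b),W,cv2.MOTION_TRANSLATION,(3,60,1e-6),None,5); return np.round(W[:,2]/2,3)
def check(tag,nf=2):
    f,t=tq(n=6); t0=np.load("t0.npy"); s=[tag,"spin %.3f"%((t-t0[3:])@OUT),"F",np.round(f,1)]
    for n,box,rk in(("scene",(228,265,368,415),(285,330,360,440)),("top",(175,212,215,255),(150,205,190,212))):
        fr=[manip.get_image(n) for _ in range(nf)]; im=np.mean([x[0] for x in fr],0).astype(np.uint8); D=np.median([x[1] for x in fr],0)
        b=np.load(f"base_{n}.npy"); q=(b-D)[box[0]:box[1],box[2]:box[3]]; q=q[np.abs(q)<.01]
        im0=cv2.imread(f"g_{n}.png"); s+=[n,"cell px",ecc(im0,im,box),"ref",ecc(im0,im,rk),"dz mm %.2f"%(1000*q.mean())]
    o=manip.get_obs(); print(*s,"j6 %.3f t %.1f"%(o["joint_pos"][5],o["time_s"]))
J60=-1.1458
def turn(a):
    q=manip.get_obs()["joint_pos"].copy() if not hasattr(turn,"q") else turn.q
    q[:5]=np.load("q0.npy")[:5]; q[5]=J60+a; manip.move_joints(q)
E
cat > s4.py <<'E'
from h import *
np.save("q0.npy",manip.get_obs()["joint_pos"]); check("0")
for a in(.5,1.2,2.0,2.6): turn(a); check(a)
c=manip.get_calibration("scene"); Q=np.array([.583,.143,.135]); print("px per mm lift scene",(proj(c,Q+[0,0,.001])-proj(c,Q)))
E
python3 s4.py
```

```text
0 spin -0.090 F [ 1.8 -5.   1.9] scene cell px [-0.002 -0.002] ref [ 0.002 -0.002] dz mm 0.02 top cell px [-0.001 -0.   ] ref [ 0.004 -0.003] dz mm -0.05 j6 -1.146 t 7.9
0.5 spin -0.092 F [ 5.  -2.3 -4.8] scene cell px [0.001 0.002] ref [ 0.002 -0.001] dz mm 0.01 top cell px [-0.002 -0.001] ref [0.006 0.002] dz mm 0.02 j6 -0.646 t 8.7
1.2 spin -0.090 F [  8.1  -8.  -10.8] scene cell px [0.001 0.004] ref [ 0.003 -0.   ] dz mm 0.01 top cell px [ 0.003 -0.   ] ref [0.006 0.005] dz mm 0.03 j6 0.054 t 9.7
2.0 spin -0.111 F [  4.7 -15.6 -11.6] scene cell px [-0.  0.] ref [ 0.001 -0.001] dz mm 0.03 top cell px [ 0.003 -0.001] ref [0.005 0.002] dz mm 0.01 j6 0.854 t 10.7
2.6 spin -0.095 F [ -1.  -19.5  -8. ] scene cell px [-0.     0.002] ref [0.002 0.001] dz mm -0.00 top cell px [-0.003  0.   ] ref [0.002 0.   ] dz mm 0.02 j6 1.454 t 11.6
px per mm lift scene [-0.36083185  0.05188787]
```

```bash
cat > s5.py <<'E'
from h import *
im0=cv2.imread("g_scene.png"); t0=np.load("t0.npy"); a=2.6
box=(228,265,368,415)
while a<4.25:
    a+=.1; turn(a); manip.dwell(.1); f,t=tq(n=5); im=manip.get_image("scene")[0]; e=ecc(im0,im,box); print("%.2f"%a,"spin %.3f"%((t-t0[3:])@OUT),np.round(f,1),e)
    if e[1]<-.015 or abs(e[0])>.02: break
check("end")
im=manip.get_image("scene")[0]; cv2.imwrite("pics/e.png",cv2.resize(im[150:350,320:480],(640,800)[:1]+(600,)))
E
python3 s5.py
```

```text
2.70 spin -0.124 [ -2.5 -19.8  -7.4] [ 0.001 -0.   ]
2.80 spin -0.119 [ -3.8 -20.2  -6.3] [ 0.001 -0.   ]
2.90 spin -0.115 [ -4.6 -20.1  -5.3] [ 0.    -0.002]
3.00 spin -0.132 [ -6.4 -20.1  -4.6] [0.001 0.001]
3.10 spin -0.091 [ -7.6 -20.2  -3.5] [-0.002 -0.001]
3.20 spin -0.128 [ -8.3 -19.8  -2.6] [ 0.    -0.002]
3.30 spin -0.141 [ -9.3 -19.9  -1.5] [-0.     0.001]
3.40 spin -0.135 [-10.6 -19.3  -0.5] [-0.001 -0.002]
3.50 spin -0.112 [-11.3 -18.8   1. ] [-0.001 -0.   ]
3.60 spin -0.126 [-12.4 -18.4   1.8] [0.001 0.001]
3.70 spin -0.125 [-13.4 -17.4   2.7] [-0.001  0.001]
3.80 spin -0.105 [-13.9 -17.    3.7] [ 0.027 -0.046]
end spin -0.086 F [-14.1 -17.    3.8] scene cell px [ 0.026 -0.041] ref [0.014 0.009] dz mm 0.22 top cell px [-0.013 -0.007] ref [-0.015 -0.001] dz mm 0.15 j6 2.654 t 17.2
```

View pics/e.png

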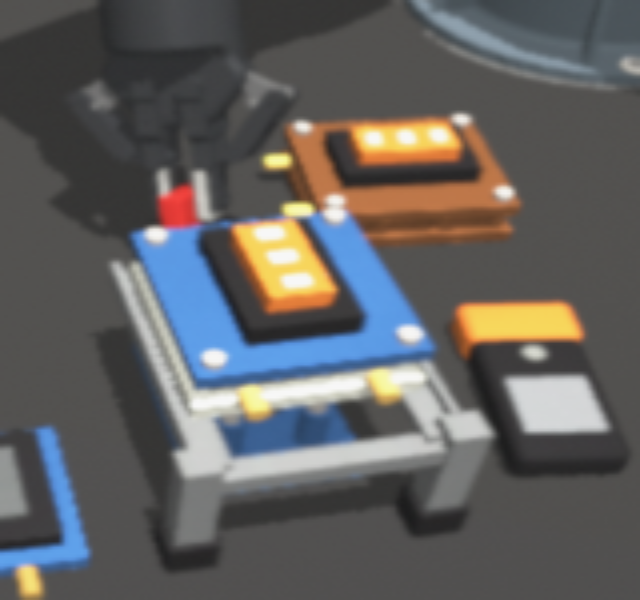

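The bar has turned to a new angle and the cell sits flat on the rails, at (285,270) in the crop. Contact came between 3.7 and 3.8 rad, with about 0.12 mm of rise. I'll ease back in small steps so that the cell is only partly supported.

```bash
cat > s6.py <<'E'
from h import *
im0=cv2.imread("g_scene.png"); a=3.8; box=(228,265,368,415)
def e3(): return np.mean([ecc(im0,manip.get_image("scene")[0],box) for _ in range(3)],0)
while a>3.70:
    a-=.015; turn(a); manip.dwell(.15); e=e3(); print("%.3f"%a,e,manip.get_obs()["joint_pos"][5]-J60)
    if e[1]>-.022: break
print(manip.get_obs()["time_s"])
E
python3 s6.py
```

```text
3.785 [ 0.00133333 -0.026     ] 3.7849591649211924
3.770 [ 0.00533333 -0.00666667] 3.7699346627538213
18.3083
```

```bash
cat > s7.py <<'E'
from h import *
im0=cv2.imread("g_scene.png"); box=(228,265,368,415)
def e3(): return np.mean([ecc(im0,manip.get_image("scene")[0],box) for _ in range(4)],0)
manip.open(); manip.dwell(.2); print("open",e3(),tq()[0])
T=R.from_rotvec(manip.get_obs()["tool_rot"]).as_matrix()
p=manip.get_obs()["ee_pos"]; manip.move_l(p-.10*T[:,2],.15); print("out",e3())
ims=[manip.get_image("top") for _ in range(3)]; im,d=ims[0][0],np.median([x[1] for x in ims],0)
c=manip.get_calibration("top"); P=cloud(c,d,d>0); rr,cc=np.nonzero(d>0); B=im[rr,cc].astype(int)
m=(abs(P[:,0]-.583)<.06)&(abs(P[:,1]-.143)<.06)&(P[:,2]>.15)&(B[:,2]>180)&(B[:,0]<150); Q=P[m]; print(cv2.minAreaRect((Q[:,:2]*1000).astype(np.float32)),np.percentile(Q[:,2],[10,50,90]))
Yw=J@[0,1,0]
for s in(1,-1):
    y=s*(J@[1,0,0]); z=np.array([0,0,-1.]); M=R.from_matrix(np.column_stack([np.cross(y,z),y,z])).as_rotvec()
    print(s,manip.inverse_kinematics([.582,.1432,.20],M))
o=manip.get_obs(); print(o["time_s"],o["joint_pos"],o["ee_pos"])
E
python3 s7.py
```

```text
open [ 0.0085 -0.0055] [ 0.30721079 -0.05791104 -0.04778801]
out [ 0.0115  -0.00775]
((581.39306640625, 143.33895874023438), (60.01374435424805, 31.868309020996094), 56.02717971801758) [0.16092732 0.16231889 0.16358125]
1 [0.24125579 0.42848854 0.18536184 1.32766963 0.         0.8355404 ]
-1 [ 0.24125579  0.42848854  0.18536184  1.32766963  0.         -2.30605225]
20.6583 [-0.33243118  0.06353076 -0.51168662  0.84626272  0.50327902  2.49962164] [ 0.48322189 -0.00579906  0.15879967]
```

```bash
cat > s8.py <<'E'
from h import *
y=J@[1,0,0]; z=np.array([0,0,-1.]); M=R.from_matrix(np.column_stack([np.cross(y,z),y,z])).as_rotvec()
C=np.array([.582,.1431,0])
p=manip.get_obs()["ee_pos"]; manip.move_l(p+.08*OUT,.2); manip.gripper_close()
manip.move_pose(C+[0,0,.22],M); manip.move_l(C+[0,0,.168],.1); manip.dwell(.2); f0=tq()[0]; print(f0)
h=.168
while h>.1465:
    h-=.001 if h>.153 else .0004
    manip.move_l(C+[0,0,h],.03); manip.dwell(.04); f=tq(n=3)[0]-f0; print("%.4f"%h,"%.4f"%manip.get_obs()["ee_pos"][2],np.round(f,1))
    if f[2]>24 or np.linalg.norm(f[:2])>15: break
manip.dwell(.2); print(tq()[0]-f0,manip.get_obs()["time_s"])
E
python3 s8.py
```

```text
[-0.12489525  0.08538124 -0.01473795]
0.1670 0.1670 [ 0.4 -0.1  0.2]
0.1660 0.1660 [ 0.  -0.7  0.1]
0.1650 0.1650 [ 0.3 -0.3 -0. ]
0.1640 0.1640 [ 0.  -0.   0.2]
0.1630 0.1630 [0.3 0.4 0.2]
0.1620 0.1621 [0.4 0.7 1.7]
0.1610 0.1612 [-0.1  0.   5. ]
0.1600 0.1601 [0.2 0.6 4.9]
0.1590 0.1591 [ 0.5 -0.2  5. ]
0.1580 0.1581 [1.1 0.4 4.7]
0.1570 0.1570 [ 1.8 -0.   4.5]
0.1560 0.1560 [1.1 0.8 4. ]
0.1550 0.1550 [1.7 0.5 4.7]
0.1540 0.1540 [1.9 0.7 4.5]
0.1530 0.1530 [2.3 0.4 4.5]
0.1526 0.1527 [2.4 0.7 5. ]
0.1522 0.1523 [1.6 0.8 5.5]
0.1518 0.1519 [ 1.4 -0.1  5.8]
0.1514 0.1515 [2.1 0.3 5.3]
0.1510 0.1511 [1.9 0.1 5.4]
0.1506 0.1507 [2.1 0.3 5.6]
0.1502 0.1504 [1.6 0.2 6.5]
0.1498 0.1503 [ 0.1 -0.  10.2]
0.1494 0.1503 [-2.  -0.6 14.9]
0.1490 0.1502 [-4.  -1.2 19.3]
0.1486 0.1502 [-5.3 -1.5 24.9]
[-5.08737235 -1.10276346 24.09094915] 32.8333
```

The block hit a hard stop at 0.1503 m, where the rim is expected (0.1504 m). I'll retract and check.

```bash
cat > s9.py <<'E'
from h import *
p=manip.get_obs()["ee_pos"]; manip.move_l([.582,.1431,.1503],.02); manip.move_l([.582,.1431,.25],.12)
manip.move_joints([1.105,0.213,-0.034,1.323,0,.8]); manip.dwell(.3)
im0=cv2.imread("g_scene.png"); im=np.mean([manip.get_image("scene")[0] for _ in range(4)],0).astype(np.uint8)
for b in((258,278,362,426),(235,278,358,376),(228,278,408,428),(285,330,360,440)): print(b,ecc(im0,im,b))
ims=[manip.get_image("top") for _ in range(4)]; t=ims[0][0]; d=np.median([x[1] for x in ims],0)
c=manip.get_calibration("top"); P=cloud(c,d,d>0); rr,cc=np.nonzero(d>0); B=t[rr,cc].astype(int); near=(abs(P[:,0]-.583)<.1)&(abs(P[:,1]-.143)<.1)
m=near&(P[:,2]>.142)&(B[:,2]>180)&(B[:,0]<150); print("block z",np.median(P[m][:,2]))
m=near&(P[:,2]>.142)&(B.max(1)<70); print("socket z",np.median(P[m][:,2]))
m=near&(P[:,2]>.128)&(P[:,2]<.145)&(B[:,0]>B[:,2]+50); print("plate",cv2.minAreaRect((P[m][:,:2]*1000).astype(np.float32)),np.median(P[m][:,2]))
cv2.imwrite("pics/fin.png",np.hstack([cv2.resize(im[180:340,330:470],(400,457)),cv2.resize(t[130:250,180:285],(400,457))])); print(manip.get_obs()["time_s"])
E
python3 s9.py
```

```text
(258, 278, 362, 426) [-0.004 -0.025]
(235, 278, 358, 376) [ 0.    -0.012]
(228, 278, 408, 428) [-0.002 -0.021]
(285, 330, 360, 440) [0.001 0.001]
block z 0.1504296688079284
socket z 0.14334001482294945
plate ((582.1881103515625, 142.93756103515625), (120.13277435302734, 109.2092514038086), 56.16593933105469) 0.13453057926505474
36.4833
```

View pics/fin.png

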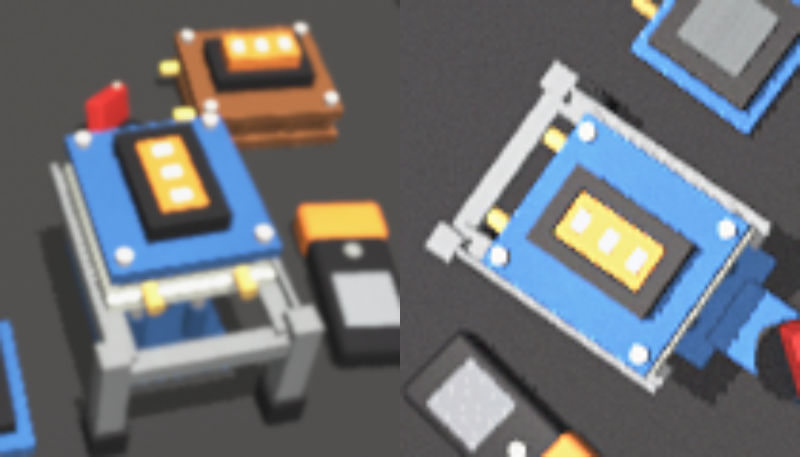

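The final view shows the block flush in its socket (scene crop (175,175), top crop (607,240)). The cell is unmoved on the rails, within about 0.05 mm, and the neighbouring objects are where they were.

```bash
python3 -c "
from workcell import manip
print(manip.sign_off())"
```

```text
the job is handed in; nothing more can be done
None
```

The job is handed in: the knob was turned about 3.77 rad clockwise until the platform just supports the cell (rise under 0.1 mm), then the connector block was pressed flush and released, and the surrounding items were not touched.

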